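# Empty the catch tray and hold the valved riser level over the test stand

## Robot

A 6-joint arm with a two-finger parallel gripper is mounted at the origin on the work surface. World frame = base frame: x ahead of the robot, y to its left, z up, the work surface at z = 0. Lengths are in m, angles in degrees, forces in N, time in s.
With the tool pointing down it reaches from about 0.3 to 0.75 m from the base axis. Payload 8.5 kg.
Tool frame: the origin (TCP) lies midway between the tips of the shut fingers; the grasp point (between the pads) lies 19 mm behind it; z points along the fingers, y is the line along which they close (so a half turn about z gives the same grasp; the last joint's range is limited). The gripper opens to 85 mm and grips with 20 to 120 N. Pads are 22 mm wide; open, the fingers measure 114 mm over their backs; the gripper's body (76 mm by 85 mm) begins 54 mm behind the grasp point. The pads swing forward as they close: fully open they stand 13 mm farther back than shut.
Start: joints at [-12.336, 21.807, 74.336, -0, 83.858, -12.336], TCP at [0.55, 0, 0.231] pointing down, gripper open.
Joint ranges: [-178.18, 178.18], [-50.72, 133.34], [12.68, 142.11], [-81.47, 261.47], [9.98, 163.14], [-165.26, 165.26]. Speed limits (degrees/s): [136.94, 136.94, 180, 180, 180, 180].

## Interface

Orientations are given as a 3x3 rotation matrix whose columns are the frame's x, y, z axes.
In Python, from rig import env, viewer, recognise, pinpoint gives the robot as it stands.
- The arm moves only by the tool move_arm, never from a script. Its argument "plan" is text: rows parted by semicolons, each of 7 numbers parted by spaces: the shift along the tool's x, y, z in m, then the turn, a rotation vector about the tool's x, y, z in rad, then the finger opening in m, from 0 to 0.0854. A call has 1 to 12 rows; each row shifts and turns the commanded pose from where the row before left it, along the tool's axes as they then stand; what a row does not reach is not made up. A row lasts 1/8 s, in which the tool goes at most 62.5 mm and 10.7 degrees, less where a joint would pass 70% of its speed; a pose out of reach is approached as far as the arm can. A call is refused whole if a number of a shift passes 0.0625 or a number of a turn 0.188, either way. A call with a gripper value outside its range is refused whole. The fingers move at their own pace and stop on an object; "grip_force" is the grip in N (left out, the last holds). Time passes only in rows, so rows that do not move let the fingers close. It gives the time, the measured TCP pose, the force, the opening and the grip force at its end, in the units of the state.
- env.observe(): the state, without advancing time (a new reading comes with each control period).
- viewer.get_image(name): name is "scene" or "side" or "wrist"; returns (picture, depth): 420x560x3 uint8, red, green, blue; 420x560 float32, m along the optical axis (not along the pixel's ray), 0 where there is no reading.
- viewer.calibration(name): a dict with "fx", "fy", "cx", "cy" (pixels), "R" (3x3) and "t" (3): a world point X has camera coordinates R X + t. Camera axes: x right, y down, z forward; pixel columns grow to the right and rows downward; lengths in m; the calibration is good to about 2 mm. A picture is of the moment at which its call begins: read the wrist's pose just before it. calibration takes no time and is no camera call; for the wrist camera it gives the pose at the moment of the call.
- env.close_job(): hands the job in; it is judged then, once.
Trained networks look in the newest picture that a camera, given by its name, has taken for a name from the list of things; names that differ only in an ending like _2 or _b are one class to them, and where a whole thing is asked for, a point or a joint stands for the part that bears it (a point fixed in the world has none). Each returns a list of dicts, best first, with "conf" (0 to 1); they miss things now and then, are a little off and sometimes report something else, mostly with a low value. They report only what shows in the picture. A call takes as long as a camera call. They do not tell look-alikes from the thing itself.
- recognise(camera, name): "extent" ([centre column, centre row, width, height] in pixels, round what is visible of it).
- pinpoint(camera, name): "pixel" ([column, row] in pixels: a listed point, or the origin of a listed thing).
The state is a dict: "time_s": time; "q": joint angles; "qvel": joint speeds; "joint_efforts": joint torques, N m; "position": TCP position; "tool_rot": TCP orientation; "ft_force": force on the tool from outside, world axes, zero at the start; "wrist_torque": the same for the moment, N m; "grip_width": finger opening in m; "gripper_force": force on a finger pad.
Only numpy, scipy, OpenCV 4.12 (cv2) and the standard library are available. Lean on these libraries where they do the work, as an engineer would, in place of code of your own. Each camera call takes 0.05 s, during which the arm holds its last target. There are 200 camera calls.

## Task

Empty the pipe machine's catch tray: first put both collared couplings in the open carton, leaving the thin scrap stub and everything else where it is. Then lift the riser, the pipe with the ball valve on one end, by its balance point and hold it level, in line with and centred over the two saddles of the test stand, about 8 cm above where it would rest in them, with its valve towards the stand's test head. Finish while still holding it there, without setting it down.

Things in the scene. Friction and masses are not known exactly. Their poses are not given: they have to be found in the camera images.
- tray: fixed dark sheet-steel catch tray, open on top, 420 (x) x 230 (y) x 30 mm high, walls and floor 3 mm thick; origin at the centre of its underside, z up. The riser lies lengthwise along its +y half; couplings and stub stand in a row along its -y half, in any order. Tray and test stand may change sides of the bench
- coupling1: loose steel pipe coupling standing on end, 40 mm tall, 28 mm diameter with a thicker 34 mm collar from 10 to 30 mm up; about 140 g; origin at the centre of its underside, z up along its axis
- coupling2: a second coupling, the same as coupling1
- stub: scrap piece of steel pipe standing on end in the tray, no collar, 21 mm diameter, 26 mm tall; origin at the centre of its underside. Stays where it is
- carton: fixed open-topped cardboard carton between tray and stand, 180 (x) x 130 (y) x 55 mm high, walls and floor 4 mm; origin at the centre of its underside, z up
- riser: loose steel pipe, 21.4 mm diameter, along own x, x = -140 to +140 mm, with a heavy 34 mm square brass ball valve at x = +140 to +190 (black T-handle, 46 mm along y, to 52 mm high) and a light 34 mm square brass block at x = -156 to -130. 0.6 to 0.9 kg. Origin at mid pipe, at underside level; pipe axis 17 mm above it (pipe clears the tray floor by 6 mm). Valve points about along tray +x
- riser_mid (a point): middle of the riser's pipe, on its axis (17 mm above the riser's origin)
- riser_balance (a point): balance point of the riser (its centre of mass), on the pipe axis 68 mm from mid pipe towards the valve
- stand: fixed grey pressure-test stand: base plate 12 mm thick, from x = -135 to +255 mm, 120 mm wide (y), with two V saddles at x = -90 and +90 mm whose arms rise to about 107 mm, and at its +x end the test head, a block 45 x 60 mm centred at x = +228 mm with a gauge on top, 123 mm high. Origin at the underside, midway between the saddles; z up
- stand_rest (a point): point on the stand midway between the two saddles, 88 mm above the bench, where the middle of the riser's pipe axis would be if it lay in the saddles; axes as the stand's (x points to the test head)
- plug: small brass plug, 32 mm diameter, 26 mm tall, standing on the stand's base plate between the saddles (origin under it); stays there
- jar: jar of jointing paste, 70 mm diameter, 85 mm tall, beyond the carton (origin under it); stays there
- wrench: steel wrench 200 mm long lying at the right of the bench, beyond the tape measure; stays there
- tape: black tape measure case 65 x 35 x 62 mm on the right of the bench (origin under it); stays there
- sealbox: closed cardboard box 120 x 80 x 60 mm on the left of the bench (origin under it); stays there
Not all that is in view belongs to the job. What is shaped like the coupling2 but blue or purple is not meant.

How it is judged (in metres and radians):
On the way, in this order (a step that is already met when the one before it is completed fails the run):
1. both couplings lie released in the carton, the riser still down in the tray (x of coupling1 in the frame of carton between -0.09 and 0.09 m and y of coupling1 in the frame of carton between -0.065 and 0.065 m and z of each of coupling1, coupling2 in the frame of carton below 0.045 m and contact force between the fingers and coupling1 below 0.1 N and linear speed of each of coupling1, coupling2 below 0.05 m/s and x of coupling2 in the frame of carton between -0.09 and 0.09 m and y of coupling2 in the frame of carton between -0.065 and 0.065 m and contact force between the fingers and coupling2 below 0.1 N and height (world z) of riser_mid below 0.05 m), for 0.2 s.
2. the riser is lifted clear of the tray by the fingers (height (world z) of riser_mid above 0.08 m and contact force between the fingers and riser above 1 N), for 0.2 s.
At the end, for the whole second after the job is handed in: Both couplings released in the carton. Fingers hold the riser still within 30 mm of its balance point, level within 7 deg, in line with the stand within 8.5 deg, valve to the test head, mid pipe within 30 mm lengthwise and 20 mm sideways of the saddles' middle and 40 to 120 mm above rest (x of coupling1 in the frame of carton between -0.09 and 0.09 m and y of coupling1 in the frame of carton between -0.065 and 0.065 m and z of each of coupling1, coupling2 in the frame of carton below 0.045 m and contact force between the fingers and coupling1 below 0.1 N and linear speed of each of coupling1, coupling2 below 0.05 m/s and x of coupling2 in the frame of carton between -0.09 and 0.09 m and y of coupling2 in the frame of carton between -0.065 and 0.065 m and contact force between the fingers and coupling2 below 0.1 N and contact force between the fingers and riser above 1 N and contact force between riser and stand below 0.1 N and horizontal distance between the grasp point and riser_balance below 0.03 m and angle between riser's own x axis and vertical between 1.451 and 1.691 rad and angle between the x axis of riser and the x axis of stand, either way round below 0.15 rad and x of riser_mid in the frame of stand_rest between -0.03 and 0.03 m and y of riser_mid in the frame of stand_rest between -0.02 and 0.02 m and z of riser_mid in the frame of stand_rest between 0.04 and 0.12 m and x of riser_balance in the frame of stand_rest above 0.02 m and linear speed of riser below 0.03 m/s); the arm keeps its last pose, push and grip.
It fails at once if the scrap stub, plug, jar, wrench, tape measure or box is moved by more than 3 cm or knocked over (distance of any of stub, plug, jar, wrench, tape, sealbox from where it was at the start of the episode above 0.03 m or angle between any of stub, plug, jar, wrench, tape, sealbox's own z axis and vertical above 0.5 rad).
It also fails if it takes over 72 s, if anything falls off the work surface, if the arm or the gripper's body presses on something with over 40 N, if the wrist force passes 120 N, or if a joint passes its speed limit or range.

## Working session

There is one attempt and no reset: what is moved stays moved. The work goes in short steps, Python scripts to look and compute and a tool call to move; the robot and the scene stay as the last step left them, time stands still between calls to the robot, and variables do not carry over. Pictures are saved under pics/ and viewed, at most 10 in all, crops included, and the job is handed in when it is done.

Besides the shell and the picture viewer there is one more tool, called after "Emit:" as name(argument=value, ...) on one line, values as JSON. move_arm: Moves the arm, as the interface text tells. Its arguments: {"type":"object","properties":{"plan":{"type":"string"},"grip_force":{"type":"number"}},"required":["plan"]}

```bash
ls; mkdir -p pics; cat > h.py <<'E'
import numpy as np, cv2
from rig import env, viewer, recognise, pinpoint
def cam(n):
    c=viewer.calibration(n); im,d=viewer.get_image(n); return im,d,c
def world(c,u,v,z):
    "depth z along optical axis"
    p=np.array([(u-c['cx'])/c['fx']*z,(v-c['cy'])/c['fy']*z,z]); R=np.array(c['R']); return R.T@(p-np.array(c['t']))
def ray(c,u,v,h):
    "intersect ray with plane world z=h"
    R=np.array(c['R']); o=-R.T@np.array(c['t']); w=R.T@np.array([(u-c['cx'])/c['fx'],(v-c['cy'])/c['fy'],1]); return o+w*(h-o[2])/w[2]
def cloud(d,c):
    v,u=np.mgrid[:d.shape[0],:d.shape[1]]
    P=np.stack([(u-c['cx'])/c['fx']*d,(v-c['cy'])/c['fy']*d,d],-1)
    return (P-np.array(c['t']))@np.array(c['R'])
E
cat > a.py <<'E'
from h import *
np.set_printoptions(precision=3,suppress=True)
hs=dict(coupling1=0.003,stub=.003,carton=0,riser=.003,riser_mid=.02,riser_balance=.02,stand=0,stand_rest=.088,plug=.012,jar=0,tray=0)
for n in ['scene','side']:
    im,d,c=cam(n); cv2.imwrite(f'pics/{n}0.png',im[:,:,::-1]); np.savez(f'{n}0.npz',im=im,d=d,**c)
    for k,h in hs.items():
        for r in pinpoint(n,k)[:4]:
            if r['conf']>.2: print(n,k,round(r['conf'],2),np.array(r['pixel']),ray(c,*r['pixel'],h))
print(env.observe()['time_s'])
E
python3 a.py
```

```text
pics
scene coupling1 0.47 [323.3 186.1] [0.443 0.231 0.003]
scene coupling1 0.38 [350.4 214.7] [0.602 0.237 0.003]
scene stub 0.49 [339.6 199.3] [0.526 0.246 0.003]
scene carton 0.75 [285.4 229.6] [0.517 0.004 0.   ]
scene carton 0.32 [323.8 285.1] [ 0.766 -0.01   0.   ]
scene carton 0.21 [350.9 214.2] [0.6   0.241 0.   ]
scene riser 0.56 [285.4 229.1] [0.517 0.004 0.003]
scene riser_mid 0.85 [350.3 175.8] [0.472 0.338 0.02 ]
scene riser_balance 0.7 [362.6 190.7] [0.552 0.333 0.02 ]
scene stand 0.66 [206.6 268.3] [ 0.489 -0.308 -0.   ]
scene stand_rest 0.68 [328.4 184.4] [0.491 0.211 0.088]
scene stand_rest 0.64 [365.7 193. ] [0.596 0.298 0.088]
scene stand_rest 0.62 [204.8 251.5] [ 0.475 -0.29   0.088]
scene plug 0.54 [201.4 268.7] [ 0.486 -0.324  0.012]
scene jar 0.91 [327.7 283.5] [0.769 0.005 0.   ]
scene jar 0.42 [204.1 256.5] [ 0.445 -0.293  0.   ]
scene jar 0.24 [353.9 178.3] [0.479 0.353 0.   ]
scene tray 0.69 [345.9 191.5] [0.51  0.289 0.   ]
side coupling1 0.68 [228.  276.9] [0.447 0.254 0.003]
side coupling1 0.56 [276.3 265.1] [0.375 0.125 0.003]
side coupling1 0.55 [197.4 252. ] [0.606 0.227 0.003]
side coupling1 0.47 [278.3 334.2] [0.204 0.332 0.003]
side stub 0.42 [210.4 269.5] [0.51  0.262 0.003]
side carton 0.55 [269.  233.7] [0.504 0.003 0.   ]
side riser 0.92 [195.9 291.4] [0.471 0.353 0.003]
side riser_mid 0.72 [195.6 280.6] [0.489 0.336 0.02 ]
side riser_mid 0.59 [229.1 278.7] [0.424 0.272 0.02 ]
side riser_balance 0.75 [180.1 275.7] [0.538 0.348 0.02 ]
side riser_balance 0.61 [374.  186.4] [ 0.38  -0.509  0.02 ]
side stand 0.68 [322.8 204.1] [ 0.477 -0.285  0.   ]
side stand 0.41 [112.8 321.6] [0.547 0.554 0.   ]
side stand_rest 0.56 [321.  177.7] [ 0.513 -0.317  0.088]
side plug 0.35 [266.1 232.7] [0.503 0.019 0.012]
side jar 0.84 [219.4 203.6] [ 0.783 -0.04   0.   ]
side tray 0.6 [200.9 276.2] [0.512 0.298 0.   ]
1.2
```

```bash
python3 - <<'E'
import cv2
im=cv2.imread('pics/scene0.png'); cv2.imwrite('pics/s1.png',cv2.resize(im[130:330,130:430],(800,533),interpolation=cv2.INTER_CUBIC))
E
```

```text
(no output)
```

View pics/s1.png

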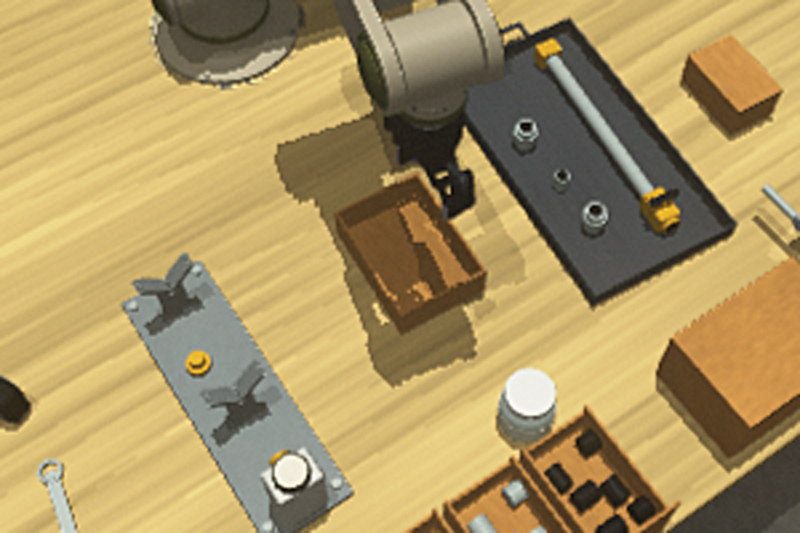

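View pics/side0.png

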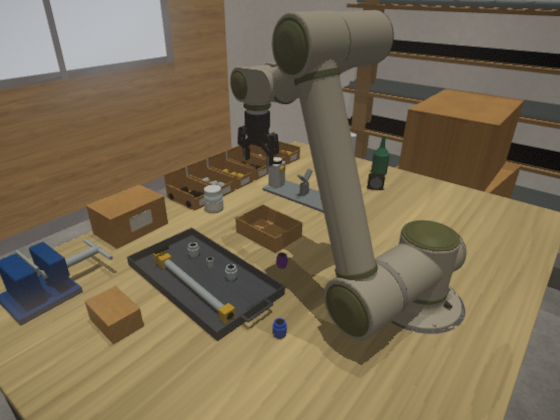

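The scene view shows two couplings at about (327,180) and (353,211), with the stub between them at (341,197). The riser's valve is at (378,207), the carton is at (285,229), and the stand's head is at (239,308). The side view shows the blue and purple decoys outside the tray. I'll refine with depth.

```bash
cat > b.py <<'E'
from h import *
np.set_printoptions(precision=3,suppress=True)
for n in ['scene','side']:
    f=np.load(n+'0.npz'); c={k:f[k] for k in f.files}; P=cloud(f['d'],c); P=P[f['d']>0]
    print(n)
    def box(x0,x1,y0,y1,z0,z1): 
        return P[(P[:,0]>x0)&(P[:,0]<x1)&(P[:,1]>y0)&(P[:,1]<y1)&(P[:,2]>z0)&(P[:,2]<z1)]
    Q=box(.35,.7,.17,.29,.018,.06)
    lab=cv2.connectedComponents(cv2.dilate(cv2.inRange(np.zeros((1,1)),1,1),None))[1]
    # cluster on 3 mm grid
    g=np.zeros((140,60),np.uint8); i=((Q[:,0]-.3)/.003).astype(int); j=((Q[:,1]-.15)/.003).astype(int); g[i,j]=1
    k,l=cv2.connectedComponents(cv2.dilate(g,np.ones((3,3))))
    for a in range(1,k):
        q=Q[l[i,j]==a]
        if len(q)>8: print('cl',len(q),q.min(0),q.max(0),q[q[:,2]>q[:,2].max()-.006].mean(0))
    R=box(.3,.72,.29,.40,.02,.05)
    if len(R)>20:
        pc=R[:,:2]; m=pc.mean(0); u=np.linalg.svd(pc-m)[2][0]; u*=np.sign(u[0]); s=(pc-m)@u
        print('riser',len(R),m,np.degrees(np.arctan2(u[1],u[0])),'ends',m+u*s.min(),m+u*s.max(), R.max(0))
    T=box(.2,.8,-.5,-.15,.03,.2)
    h=T[T[:,2]>.108]; print('head',len(h),h.min(0),h.max(0),h.mean(0))
    for x0 in np.arange(.3,.8,.02):
        q=T[(T[:,0]>=x0)&(T[:,0]<x0+.02)]
        if len(q)>3: print(x0.round(2),len(q),q[:,1].min(),q[:,1].max(),q[:,2].max())
    B=box(.2,.85,-.45,-.15,.006,.017); r=cv2.minAreaRect(B[:,:2].astype(np.float32)); print('base',len(B),r)
    C=box(.38,.66,-.09,.09,.04,.06); print('carton',len(C),C.min(0),C.max(0),cv2.minAreaRect(C[:,:2].astype(np.float32)))
E
python3 b.py
```

```text
scene
cl 142 [0.359 0.17  0.018] [0.652 0.199 0.037] [0.49  0.184 0.034]
cl 74 [0.429 0.23  0.018] [0.459 0.263 0.049] [0.441 0.246 0.045]
cl 32 [0.519 0.234 0.018] [0.539 0.256 0.036] [0.529 0.245 0.032]
cl 79 [0.592 0.223 0.018] [0.622 0.256 0.049] [0.607 0.239 0.046]
riser 629 [0.526 0.346] -3.7621489928339646 ends [0.3   0.361] [0.719 0.333] [0.72 0.4  0.05]
head 282 [ 0.391 -0.333  0.108] [ 0.735 -0.26   0.13 ] [ 0.706 -0.298  0.119]
0.38 105 -0.3343102616449361 -0.2580128683005508 0.10978873410388137
0.4 114 -0.33395130152732544 -0.2592507029485002 0.11205002730408128
0.48 31 -0.32226479651684414 -0.3022503562101418 0.043001924078778
0.56 123 -0.33536632102231645 -0.25775866709909456 0.11022196917611414
0.58 113 -0.3344191964737356 -0.25945672802416275 0.1095471643703037
0.66 9 -0.30979063277115976 -0.28652179980968184 0.10370044720411994
0.68 60 -0.32702168249635477 -0.2679036356171193 0.12794918801578126
0.7 141 -0.32720599059894695 -0.2675615937055325 0.12999877858550585
0.72 266 -0.327419274401192 -0.26844704579498946 0.12892630798085963
base 3199 ((0.5253499746322632, -0.3
[... 676 characters left out ...]
7  0.117]
0.56 156 -0.3279742876052381 -0.2501200082012004 0.10711863732412355
0.58 25 -0.32375283031241664 -0.25509369561562967 0.1063863958208011
0.66 20 -0.3014015186404382 -0.2789144288448736 0.09991002502788159
0.68 209 -0.3224255666838775 -0.25590581709874605 0.12397386305313092
0.7 100 -0.312738551012465 -0.25916555831942195 0.12470526160612114
0.72 35 -0.30438942622845433 -0.25906229482333615 0.12264780131563816
base 835 ((0.6602768898010254, -0.2899706959724426), (0.3913308084011078, 0.2078956663608551), 12.076032638549805)
carton 586 [ 0.411 -0.067  0.04 ] [0.603 0.077 0.057] ((0.5066946148872375, 0.005110137164592743), (0.13653115928173065, 0.18584464490413666), 86.67070770263672)
```

```bash
python3 - <<'E'
from h import *
np.set_printoptions(precision=4,suppress=True)
s=env.observe(); print(s['position'],s['tool_rot'],s['grip_width'],s['time_s']); c=viewer.calibration('wrist'); R=np.array(c['R']); print('campos',-R.T@np.array(c['t']),R,c['fx'])
for n in ['scene','side']:
    f=np.load(n+'0.npz'); k={a:f[a] for a in f.files}; P=cloud(f['d'],k); P=P[f['d']>0]
    Q=P[(P[:,0]>.38)&(P[:,0]<.6)&(P[:,1]>.31)&(P[:,1]<.385)&(P[:,2]>.018)&(P[:,2]<.04)]
    l=cv2.fitLine(Q[:,:2].astype(np.float32),cv2.DIST_HUBER,0,.001,.001).ravel(); print(n,'pipe',l,np.degrees(np.arctan(l[1]/l[0])))
    M=(P[:,1]>.29)&(P[:,1]<.38)&(P[:,2]>.04)&(P[:,2]<.07)&(P[:,0]>.4)&(P[:,0]<.75); print(P[M].min(0),P[M].max(0))
E
```

```text
[ 0.55   -0.      0.2313] [[ 0.0001  1.      0.    ]
 [ 1.     -0.0001 -0.    ]
 [-0.      0.     -1.    ]] 0.08587000504863838 1.2
campos [0.5511 0.0652 0.3742] [[ 1.     -0.     -0.001 ]
 [ 0.0002 -0.9654  0.2606]
 [-0.0009 -0.2606 -0.9654]] 289.8403017292133
scene pipe [ 0.992  -0.1259  0.4851  0.343 ] -7.2338343
[0.6212 0.3035 0.0401] [0.6629 0.3436 0.061 ]
side pipe [ 0.9921 -0.1257  0.4675  0.3568] -7.2219357
[0.6336 0.308  0.0406] [0.6492 0.3517 0.0565]
```

Emit:
move_arm(plan="0.03 -0.005 0 0 0 0 0.06; 0.06 -0.01 0 0 0 0 0.06; 0.06 -0.01 0 0 0 0 0.06; 0.06 0 0 0 0 0 0.06; 0.025 0 0 0 0 0 0.06; 0 0 0 0 0 0 0.06")

```text
time_s: 1.95
position: [0.5246, 0.2364, 0.2311]
tool_rot: [[-0.003, 1.0, -0.0], [1.0, 0.003, -0.0], [-0.0, -0.0, -1.0]]
ft_force: [1.0, -0.8, 1.0]
grip_width: 0.0601
gripper_force: 0.0
```

```bash
cat > w.py <<'E'
from h import *
import sys
np.set_printoptions(precision=4,suppress=True)
s=env.observe(); print(s['position'],s['grip_width'],s['time_s'],s['q']); 
im,d,c=cam('wrist'); tag=sys.argv[1]; cv2.imwrite(f'pics/{tag}.png',im[:,:,::-1]); np.savez(tag+'.npz',im=im,d=d,**c)
for a in sys.argv[2:]:
    k,h=a.split(':'); 
    for r in pinpoint('wrist',k)[:4]:
        if r['conf']>.2: print(k,round(r['conf'],2),np.array(r['pixel']),ray(c,*r['pixel'],float(h)))
P=cloud(d,c)[d>0]; np.save(tag+'P.npy',P)
E
python3 w.py w1 coupling1:.003 stub:.003 riser_mid:.02 riser_balance:.02
python3 - <<'E'
import numpy as np,cv2
np.set_printoptions(precision=4,suppress=True)
P=np.load('w1P.npy')
for x0,x1,h in [(.4,.48,.041),(.5,.56,.025),(.565,.65,.041),]:
    Q=P[(P[:,0]>x0)&(P[:,0]<x1)&(P[:,1]>.2)&(P[:,1]<.285)&(P[:,2]>.012)&(P[:,2]<.06)]
    T=Q[Q[:,2]>Q[:,2].max()-.005]; print(len(Q),Q.min(0),Q.max(0),(Q.min(0)+Q.max(0))/2,'top',len(T),(T.min(0)+T.max(0))/2)
Q=P[(P[:,0]>.38)&(P[:,0]<.6)&(P[:,1]>.31)&(P[:,1]<.385)&(P[:,2]>.02)&(P[:,2]<.04)]
l=cv2.fitLine(Q[:,:2].astype(np.float32),cv2.DIST_HUBER,0,.001,.001).ravel(); print('pipe',l,np.degrees(np.arctan(l[1]/l[0])),Q[:,2].max())
Q=P[(P[:,1]>.29)&(P[:,1]<.40)&(P[:,2]>.033)&(P[:,2]<.07)]; print(len(Q),Q.min(0),Q.max(0))
s=(Q[:,:2]-l[2:])@l[:2]; print(np.histogram(s,bins=np.arange(-.2,.3,.01)))
E
```

```text
[0.5246 0.2364 0.2311] 0.06012614628320529 1.95 [12.4767 24.4008 70.1698 -0.0003 85.4427 12.3171]
coupling1 0.84 [213.4 176.8] [0.4421 0.2426 0.003 ]
coupling1 0.81 [ 18.  110.2] [0.2088 0.3235 0.003 ]
coupling1 0.64 [163.9 270.2] [0.365 0.11  0.003]
coupling1 0.58 [339.8 177.6] [0.605 0.242 0.003]
stub 0.67 [281.6 174.1] [0.5299 0.2464 0.003 ]
riser_mid 0.57 [242.3  87.8] [0.4844 0.3474 0.02  ]
riser_balance 0.57 [296.5  96.7] [0.5463 0.338  0.02  ]
709 [0.4248 0.2309 0.0143] [0.4574 0.2648 0.046 ] [0.4411 0.2479 0.0301] top 449 [0.4406 0.248  0.0435]
261 [0.518  0.2368 0.0123] [0.5374 0.2567 0.0315] [0.5277 0.2467 0.0219] top 238 [0.5277 0.2466 0.0291]
699 [0.588  0.2257 0.014 ] [0.6219 0.2587 0.0457] [0.6049 0.2422 0.0299] top 442 [0.6047 0.242  0.0434]
pipe [ 0.9907 -0.136   0.4887  0.3463] -7.819309 0.03314225230474152
4169 [0.212 0.29  0.033] [0.8233 0.3854 0.0623]
(array([ 55,  16,   0, 100, 323, 334, 111,   0,   1,   0,   0,   1,   0,
         0,   0,   0,   0,   1,   0,   0,   0,   0,   0,   0,   0,   0,
         0,   0,   0,   0,   0,   0,   0, 259, 300, 612, 112, 278,  55,
         0,   0,   0,   0,   0,   0,   0,   0,   0,   0]), array([-0.2 , -0.19, -0.18, -0.17, -0.16, -0.15, -0.14, -0.13, -0.12,
       -0.11, -0.1 , -0.09, -0.08, -0.07, -0.06, -0.05, -0.04, -0.03,
       -0.02, -0.01,  0.  ,  0.01,  0.02,  0.03,  0.04,  0.05,  0.06,
        0.07,  0.08,  0.09,  0.1 ,  0.11,  0.12,  0.13,  0.14,  0.15,
        0.16,  0.17,  0.18,  0.19,  0.2 ,  0.21,  0.22,  0.23,  0.24,
        0.25,  0.26,  0.27,  0.28,  0.29]))
```

View pics/w1.png

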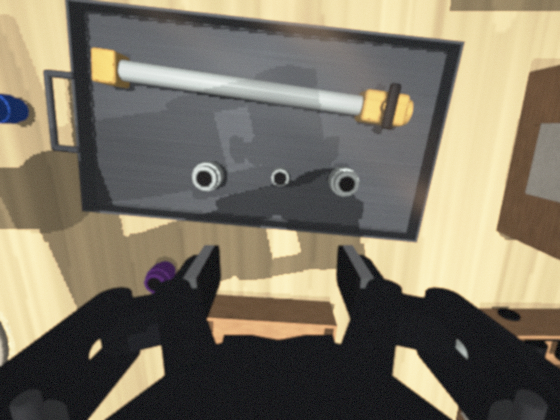

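The wrist view shows the couplings at (207,177) and (345,182), and the stub at (280,178). The riser's valve is at (385,105). The decoys are outside the tray at (10,108) and (160,275). The positions agree with the sizes given, so I'll take the far coupling first.

Emit:
move_arm(plan="0.006 0.04 0.03 0 0 0 0.06; 0 0.04 0.045 0 0 0 0.06; 0 0 0.05 0 0 0 0.06; 0 0 0.045 0 0 0 0.06; 0 0 0.03 0 0 0 0.06; 0 0 0.014 0 0 0 0.06; 0 0 0 0 0 0 0.06")

```text
time_s: 3.08
position: [0.6051, 0.2405, 0.0172]
tool_rot: [[0.001, 1.0, -0.001], [1.0, -0.001, -0.0], [-0.0, -0.001, -1.0]]
ft_force: [0.4, -0.5, 0.5]
grip_width: 0.0598
gripper_force: 0.0
```

Emit:
move_arm(plan="0.0015 0 0.009 0 0 0 0.06; 0 0 0 0 0 0 0.02; 0 0 0 0 0 0 0.02; 0 0 0 0 0 0 0.02; 0 0 0 0 0 0 0.02", grip_force=40)

```text
time_s: 3.7
position: [0.6053, 0.2426, 0.009]
tool_rot: [[-0.0, 1.0, 0.001], [1.0, 0.0, 0.0], [0.0, 0.001, -1.0]]
ft_force: [-1.0, 1.0, 5.2]
grip_width: 0.0321
gripper_force: 40.0
```

Emit:
move_arm(plan="0 0 -0.05 0 0 0 0.02; 0 0 -0.055 0 0 0 0.02; -0.04 -0.01 0 0 0 0 0.02; -0.06 -0.015 0 0 0 0 0.02; -0.06 -0.015 0 0 0 0 0.02; -0.05 -0.015 0 0 0 0 0.02; -0.03 -0.005 0 0 0 0 0.02; 0 0 0.03 0 0 0 0.02; 0 0 0.04 0 0 0 0.02; 0 0 0.02 0 0 0 0.02; 0 0 0 0 0 0 0.02")

```text
time_s: 5.08
position: [0.5441, 0.0026, 0.022]
tool_rot: [[0.0, 1.0, -0.003], [1.0, -0.0, 0.001], [0.001, -0.003, -1.0]]
ft_force: [-0.1, 0.2, -0.3]
grip_width: 0.0316
gripper_force: 40.3
```

Emit:
move_arm(plan="0 0 0.008 0 0 0 0.02; 0 0 0 0 0 0 0.046; 0 0 0 0 0 0 0.046; 0 0 -0.02 0 0 0 0.046; 0 0 -0.05 0 0 0 0.046; 0 0 -0.05 0 0 0 0.06; 0.05 -0.02 0 0 0 0 0.06; 0.06 -0.03 0 0 0 0 0.06; 0.06 -0.03 0 0 0 0 0.06; 0.05 -0.023 0 0 0 0 0.06; 0.025 0 0 0 0 0 0.06; 0 0 0 0 0 0 0.06")

```text
time_s: 6.58
position: [0.4458, 0.2406, 0.1358]
tool_rot: [[-0.003, 1.0, 0.001], [1.0, 0.003, 0.0], [0.0, 0.001, -1.0]]
ft_force: [0.7, 0.1, -0.1]
grip_width: 0.0601
gripper_force: 0.0
```

```bash
python3 w.py w2 coupling1:.003 stub:.003
python3 - <<'E'
import numpy as np
np.set_printoptions(precision=4,suppress=True)
P=np.load('w2P.npy')
for b in [(.4,.48,.2,.285,.012,.06),(.43,.58,-.05,.05,.015,.05)]:
    Q=P[(P[:,0]>b[0])&(P[:,0]<b[1])&(P[:,1]>b[2])&(P[:,1]<b[3])&(P[:,2]>b[4])&(P[:,2]<b[5])]
    print(len(Q),*( [Q.min(0),Q.max(0),(Q.min(0)+Q.max(0))/2] if len(Q) else []))
E
```

```text
[0.4458 0.2406 0.1358] 0.06011605884642892 6.575 [14.9412 22.9429 89.9551  0.0008 67.0295 14.7794]
coupling1 0.95 [274.8 195.4] [0.4437 0.2439 0.003 ]
coupling1 0.76 [204.  313.8] [0.3663 0.1112 0.003 ]
coupling1 0.67 [ 12.7 108.4] [0.2074 0.3236 0.003 ]
stub 0.58 [362.2 195.1] [0.5288 0.2444 0.003 ]
1223 [0.424  0.2322 0.0144] [0.4565 0.2649 0.0456] [0.4402 0.2486 0.03  ]
0
```

View pics/w2.png

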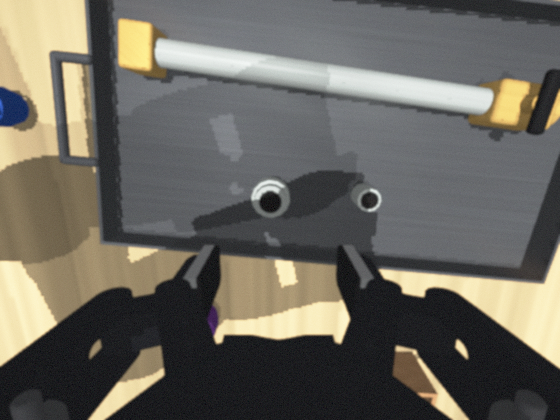

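The far coupling has left the tray. The near one stands at (270,198), which is (0.4405, 0.2485).

Emit:
move_arm(plan="0.008 -0.005 0.02 0 0 0 0.06; 0 0 0.045 0 0 0 0.06; 0 0 0.04 0 0 0 0.06; 0 0 0.021 0 0 0 0.06; 0 0 0 0 0 0 0.06; 0 0 0 0 0 0 0.02; 0 0 0 0 0 0 0.02; 0 0 0 0 0 0 0.02; 0 0 0 0 0 0 0.02")

```text
time_s: 7.85
position: [0.4417, 0.2472, 0.0106]
tool_rot: [[-0.0, 1.0, 0.002], [1.0, 0.0, 0.0], [0.0, 0.002, -1.0]]
ft_force: [-0.8, -2.2, 7.3]
grip_width: 0.0316
gripper_force: 39.5
```

```bash
python3 - <<'E'
from h import *
np.set_printoptions(precision=4,suppress=True)
im,d,c=cam('scene'); cv2.imwrite('pics/s2.png',cv2.resize(im[150:300,200:400],(800,600))[:,:,::-1]); P=cloud(d,c)[d>0]
Q=P[(P[:,0]>.44)&(P[:,0]<.58)&(P[:,1]>-.045)&(P[:,1]<.045)&(P[:,2]>.02)&(P[:,2]<.055)]
print(len(Q),Q.min(0),Q.max(0))
print([(r['conf'],r['pixel'],ray(c,*r['pixel'],.004)) for r in pinpoint('scene','coupling1')])
E
```

```text
83 [ 0.5337 -0.0163  0.0204] [0.5633 0.016  0.0507]
[(0.64, [286.9, 188.4], array([0.373, 0.109, 0.004])), (0.61, [286.2, 237.7], array([ 0.5479, -0.0139,  0.004 ])), (0.46, [327.3, 183.1], array([0.441, 0.252, 0.004])), (0.28, [153.5, 331.2], array([ 0.5866, -0.5533,  0.004 ]))]
```

The first coupling stands in the carton at about (0.548, 0). I'll put the second beside it.

Emit:
move_arm(plan="0 0 -0.05 0 0 0 0.02; 0 0 -0.055 0 0 0 0.02; -0.04 0.005 0 0 0 0 0.02; -0.06 0.01 0 0 0 0 0.02; -0.06 0.01 0 0 0 0 0.02; -0.05 0 0 0 0 0 0.02; -0.033 0 0 0 0 0 0.02; 0 0 0.03 0 0 0 0.02; 0 0 0.04 0 0 0 0.02; 0 0 0.025 0 0 0 0.02; 0 0 0 0 0 0 0.02")

```text
time_s: 9.32
position: [0.4654, 0.0044, 0.0187]
tool_rot: [[0.0, 1.0, -0.003], [1.0, -0.0, 0.001], [0.001, -0.003, -1.0]]
ft_force: [-0.5, 0.5, -1.9]
grip_width: 0.0317
gripper_force: 40.4
```

Emit:
move_arm(plan="0 0 0.005 0 0 0 0.02; 0 0 0 0 0 0 0.046; 0 0 0 0 0 0 0.046; 0 0 -0.02 0 0 0 0.046; 0 0 -0.05 0 0 0 0.046; 0 0 -0.055 0 0 0 0.06; 0 0 -0.055 0 0 0 0.06; 0.06 0.02 -0.04 0 0 0 0.06; 0.06 0.03 0 0 0 0 0.06; 0.06 0.03 0 0 0 0 0.06; 0.04 0.01 0 0 0 0 0.06")

```text
time_s: 10.7
position: [0.5493, 0.2085, 0.2279]
tool_rot: [[-0.001, 1.0, 0.001], [1.0, 0.001, 0.0], [0.0, 0.001, -1.0]]
ft_force: [-0.3, -0.2, -0.8]
grip_width: 0.0599
gripper_force: 0.0
```

Emit:
move_arm(plan="0 0 0 0 0 -0.18 0.06; 0 0 0 0 0 -0.18 0.06; 0 0 0 0 0 -0.18 0.06; 0 0 0 0 0 -0.18 0.06; 0 0 0 0 0 -0.18 0.06; 0 0 0 0 0 -0.18 0.06; 0 0 0 0 0 -0.18 0.06; 0 0 0 0 0 -0.176 0.06; 0 0 0 0 0 0 0.06")

```text
time_s: 11.82
position: [0.5486, 0.2062, 0.2282]
tool_rot: [[-0.991, 0.136, 0.0], [0.136, 0.991, 0.0], [-0.0, 0.0, -1.0]]
ft_force: [0.2, 0.6, 0.3]
grip_width: 0.0598
gripper_force: 0.0
```

```bash
cat > r.py <<'E'
import numpy as np,cv2,sys
from h import *
np.set_printoptions(precision=4,suppress=True)
P=np.load(sys.argv[1]+'P.npy')
Q=P[(P[:,0]>.38)&(P[:,0]<.6)&(P[:,1]>.30)&(P[:,1]<.385)&(P[:,2]>.021)&(P[:,2]<.04)]
l=cv2.fitLine(Q[:,:2].astype(np.float32),cv2.DIST_HUBER,0,.001,.001).ravel(); print('pipe',len(Q),l,np.degrees(np.arctan(l[1]/l[0])),Q[:,2].max())
Q=P[(P[:,1]>.29)&(P[:,1]<.385)&(P[:,2]>.034)&(P[:,2]<.07)&(P[:,0]>.27)&(P[:,0]<.69)]
s=(Q[:,:2]-l[2:])@l[:2]; n=(Q[:,:2]-l[2:])@[-l[1],l[0]]; print(*[(round(a,3),k) for a,k in zip(np.arange(-.25,.25,.005),np.histogram(s[abs(n)<.018],bins=np.arange(-.25,.2501,.005))[0]) if k])
im,d,c=cam('scene'); P=cloud(d,c)[d>0]
Q=P[(P[:,0]>.435)&(P[:,0]<.58)&(P[:,1]>-.045)&(P[:,1]<.045)&(P[:,2]>.02)&(P[:,2]<.055)]
for m in (Q[:,0]<.51,Q[:,0]>=.51): print('carton',m.sum(),Q[m].min(0),Q[m].max(0))
E
python3 w.py w3 riser_mid:.02 riser_balance:.02; python3 r.py w3
```

```text
[0.5486 0.2062 0.2282] 0.059838702851203185 11.825 [  9.0368  25.5773  68.7061   0.0019  85.6886 -73.1519]
riser_mid 0.94 [397.2 113. ] [0.4846 0.3531 0.02  ]
riser_mid 0.3 [386.9 110.6] [0.4804 0.3414 0.02  ]
riser_balance 0.95 [387.8 170.1] [0.5493 0.3398 0.02  ]
pipe 3932 [ 0.9907 -0.136   0.5208  0.3399] -7.8164067 0.03369720714956508
(np.float64(0.095), np.int64(37)) (np.float64(0.1), np.int64(105)) (np.float64(0.105), np.int64(103)) (np.float64(0.11), np.int64(101)) (np.float64(0.115), np.int64(224)) (np.float64(0.12), np.int64(156)) (np.float64(0.125), np.int64(85)) (np.float64(0.135), np.int64(53)) (np.float64(0.14), np.int64(73)) (np.float64(0.145), np.int64(27)) (np.float64(0.15), np.int64(4))
carton 81 [ 0.4534 -0.0116  0.0202] [0.4858 0.0211 0.0512]
carton 84 [ 0.5323 -0.0161  0.0205] [0.5646 0.0149 0.0542]
```

View pics/w3.png

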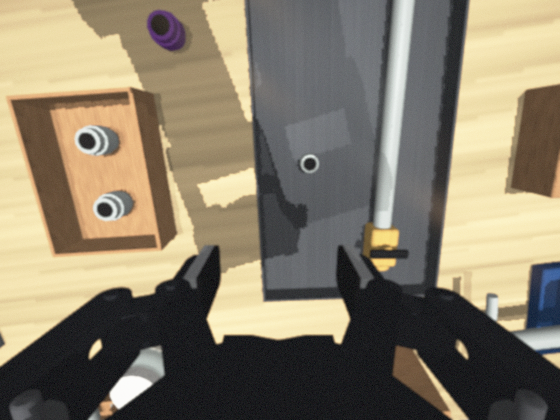

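The wrist view shows both couplings standing in the carton, at (97,140) and (112,206). The stub hasn't moved, at (310,163), and the riser's pipe runs along column 395. Next is the balance point at about (0.549, 0.337).

Emit:
move_arm(plan="0.009 0.06 0 0 0 0 0.06; 0.009 0.05 0.02 0 0 0 0.06; 0 0.0195 0.045 0 0 0 0.06; 0 0 0.045 0 0 0 0.06; 0 0 0.04 0 0 0 0.06; 0 0 0.03 0 0 0 0.06; 0 0 0.02 0 0 0 0.06; 0 0 0 0 0 0 0.06")

```text
time_s: 13.02
position: [0.5476, 0.3367, 0.0264]
tool_rot: [[-0.991, 0.136, -0.003], [0.136, 0.991, -0.001], [0.003, -0.002, -1.0]]
ft_force: [0.0, -0.0, 0.8]
grip_width: 0.0602
gripper_force: 0.0
```

Emit:
move_arm(plan="-0.0015 0 0.01 0 0 0 0.06; 0 0 0.008 0 0 0 0.06; 0 0 0 0 0 0 0.04; 0 0 0 0 0 0 0.01; 0 0 0 0 0 0 0.005; 0 0 0 0 0 0 0.005; 0 0 0 0 0 0 0.005; 0 0 0 0 0 0 0.005", grip_force=100)

```text
time_s: 14.02
position: [0.5501, 0.3372, 0.0107]
tool_rot: [[-0.991, 0.134, 0.001], [0.134, 0.991, 0.001], [-0.001, 0.001, -1.0]]
ft_force: [-1.1, 1.4, 5.7]
grip_width: 0.0181
gripper_force: 97.9
```

Emit:
move_arm(plan="0 0 -0.01 0 0 0 0.005; 0 0 -0.02 0 0 0 0.005; 0 0 -0.03 0 0 0 0.005; 0 0 -0.04 0 0 0 0.005; 0 0 -0.04 0 0 0 0.005; 0 0 -0.03 0 0 0 0.005; 0 0 -0.01 0 0 0 0.005; 0 0 0 0 0 0 0.005; 0 0 0 0 0 0 0.005")

```text
time_s: 15.15
position: [0.5491, 0.3365, 0.1877]
tool_rot: [[-0.991, 0.134, -0.003], [0.134, 0.991, -0.001], [0.003, -0.002, -1.0]]
ft_force: [-0.9, 0.4, -8.6]
grip_width: 0.0177
gripper_force: 98.3
```

```bash
cat > l.py <<'E'
from h import *
np.set_printoptions(precision=4,suppress=True)
s=env.observe(); p=np.array(s['position']); R=np.array(s['tool_rot']); print(p,R.ravel(),s['ft_force'],s['wrist_torque'],s['q'])
import sys
for n in ['scene','side']:
    im,d,c=cam(n); cv2.imwrite(f'pics/{n}{sys.argv[1]}.png',im[:,:,::-1]); P=cloud(d,c)[d>0]
    q=(P-p)@R  # tool coords: -x along valve, y across, z down
    m=(abs(q[:,1])<.03)&(q[:,2]>-.045)&(q[:,2]<.03)&(q[:,0]>-.16)&(q[:,0]<.26)
    B=q[m]
    print(n,len(B),'x',B[:,0].min(),B[:,0].max())
    m=((B[:,0]>.055)&(B[:,0]<.19)|(B[:,0]<-.04)&(B[:,0]>-.06))&(abs(B[:,1])<.02)&(abs(B[:,2]+.009)<.025); l=cv2.fitLine(B[m].astype(np.float32),cv2.DIST_HUBER,0,.001,.001).ravel(); W=R@l[:3]; o=p+R@l[3:]; W*=np.sign(W[0])
    print('dir',W,'tilt',np.degrees(np.arcsin(W[2])),'yaw',np.degrees(np.arctan2(W[1],W[0])),'pt',o)
    for k in ['riser_mid','riser_balance']:
        for r in pinpoint(n,k)[:1]: print(k,r['conf'],ray(c,*r['pixel'],p[2]+.009))
E
python3 l.py 3
```

```text
[0.5491 0.3365 0.1877] [-0.9909  0.1344 -0.0034  0.1344  0.9909 -0.0014  0.0032 -0.0018 -1.    ] [-0.9491  0.3887 -8.6194] [-0.0352 -0.0429 -0.0322] [ 20.988   33.2002  61.9927  -0.0032  85.0198 -61.2866]
scene 696 x -0.12791211987712667 0.2277968751285797
dir [ 0.9906 -0.1364 -0.0053] tilt -0.302379687293161 yaw -7.839812803250231 pt [0.4537 0.3453 0.2051]
riser_mid 0.56 [0.471  0.3432 0.1967]
riser_balance 0.86 [0.5488 0.3314 0.1967]
side 1098 x -0.11700894774644517 0.23016089214296812
dir [ 0.9939 -0.1084 -0.0174] tilt -0.9992439792888261 yaw -6.226822898338751 pt [0.4244 0.3618 0.2051]
riser_mid 0.7 [0.2901 0.2358 0.1967]
riser_balance 0.92 [0.5471 0.3337 0.1967]
```

Held level within about 1°, at the balance point. I'll turn it in line and carry it across.

Emit:
move_arm(plan="0 -0.015 0 0 0 -0.035 0.005; 0 -0.03 0 0 0 -0.05 0.005; 0 -0.04 0 0 0 -0.05 0.005; 0 -0.05 0 0 0 0 0.005; 0 -0.05 0 0 0 0 0.005; 0 -0.05 0 0 0 0 0.005; 0 -0.05 0 0 0 0 0.005; 0 -0.05 0 0 0 0 0.005; 0 -0.05 0 0 0 0 0.005; 0 -0.05 0 0 0 0 0.005; 0 -0.05 0 0 0 0 0.005; 0 -0.04 0 0 0 0 0.005")

```text
time_s: 16.95
position: [0.5426, -0.1899, 0.1898]
tool_rot: [[-1.0, 0.001, 0.0], [0.001, 1.0, -0.0], [-0.0, -0.0, -1.0]]
ft_force: [0.7, 0.2, -9.2]
grip_width: 0.0182
gripper_force: 98.7
```

```bash
python3 - <<'E'
from h import *
np.set_printoptions(precision=4,suppress=True)
s=env.observe(); print(s['position'])
im,d,c=cam('wrist'); PW=cloud(d,c)[d>0]; r=pinpoint('wrist','stand_rest'); print([(a['conf'],ray(c,*a['pixel'],.088)) for a in r[:3]])
f=np.load('scene0.npz'); k={a:f[a] for a in f.files}; PS=cloud(f['d'],k)[f['d']>0]
f=np.load('side0.npz'); k={a:f[a] for a in f.files}; PD=cloud(f['d'],k)[f['d']>0]
for n,P in (('scene',PS),('side',PD),('wrist',PW)):
  for x0,x1,z0,z1 in ((.36,.44,.075,.115),(.54,.62,.075,.115),(.66,.76,.07,.118),(.44,.53,.03,.05)):
    Q=P[(P[:,0]>x0)&(P[:,0]<x1)&(P[:,1]>-.36)&(P[:,1]<-.23)&(P[:,2]>z0)&(P[:,2]<z1)]
    if len(Q)>10: print(n,len(Q),np.percentile(Q,2,0),np.percentile(Q,98,0),'mid',(np.percentile(Q,2,0)+np.percentile(Q,98,0))/2)
E
```

```text
[ 0.5426 -0.1899  0.1898]
[(0.57, array([ 0.483 , -0.2983,  0.088 ]))]
scene 147 [ 0.3823 -0.3329  0.0759] [ 0.4069 -0.2596  0.1092] mid [ 0.3946 -0.2963  0.0925]
scene 165 [ 0.5636 -0.3335  0.0761] [ 0.586 -0.26   0.109] mid [ 0.5748 -0.2968  0.0926]
scene 223 [ 0.6782 -0.327   0.0727] [ 0.7348 -0.2685  0.1174] mid [ 0.7065 -0.2978  0.0951]
scene 31 [ 0.4802 -0.3215  0.0315] [ 0.496  -0.3034  0.0427] mid [ 0.4881 -0.3125  0.0371]
side 90 [ 0.5619 -0.3257  0.076 ] [ 0.5868 -0.2532  0.1064] mid [ 0.5744 -0.2895  0.0912]
side 175 [ 0.6755 -0.3169  0.0715] [ 0.7279 -0.2611  0.1172] mid [ 0.7017 -0.289   0.0943]
wrist 3161 [ 0.3851 -0.3307  0.0758] [ 0.405  -0.2589  0.1063] mid [ 0.3951 -0.2948  0.0911]
wrist 2214 [ 0.5626 -0.3311  0.076 ] [ 0.5838 -0.2588  0.1063] mid [ 0.5732 -0.295   0.0912]
wrist 102 [ 0.6759 -0.3248  0.0706] [ 0.69   -0.3044  0.0882] mid [ 0.683  -0.3146  0.0794]
wrist 369 [ 0.4781 -0.3205  0.031 ] [ 0.4961 -0.3023  0.0394] mid [ 0.4871 -0.3114  0.0352]
```

Emit:
move_arm(plan="-0.003 -0.03 0 0 0 0 0.005; -0.003 -0.04 0 0 0 0 0.005; -0.003 -0.025 0.01 0 0 0 0.005; 0 -0.01 0.012 0 0 0 0.005; 0 0 0.008 0 0 0 0.005; 0 0 0 0 0 0 0.005; 0 0 0 0 0 0 0.005; 0 0 0 0 0 0 0.005")

```text
time_s: 18.05
position: [0.5521, -0.2925, 0.1603]
tool_rot: [[-1.0, -0.001, 0.001], [-0.001, 1.0, -0.001], [-0.001, -0.001, -1.0]]
ft_force: [1.1, -0.1, -8.2]
grip_width: 0.0176
gripper_force: 99.5
```

```bash
python3 l.py 4
```

```text
[ 0.5521 -0.2925  0.1603] [-1.     -0.0008  0.0008 -0.0008  1.     -0.0005 -0.0008 -0.0005 -1.    ] [ 1.1086 -0.0814 -8.1759] [-0.0093 -0.0191 -0.0417] [ -38.7555   32.374    68.2462    0.0037   79.3255 -128.8027]
scene 454 x -0.12673786361804118 0.016456936997680527
dir [ 0.6872  0.6904 -0.2261] tilt -13.06671566028855 yaw 45.136228169460885 pt [ 0.6024 -0.2927  0.1798]
side 447 x -0.1278734032244971 0.22909671231981385
dir [ 1.     -0.0001  0.0008] tilt 0.045938755866579854 yaw -0.007457225653705618 pt [ 0.439  -0.2832  0.172 ]
riser_balance 0.63 [ 0.5469 -0.3058  0.1693]
```

View pics/scene4.png

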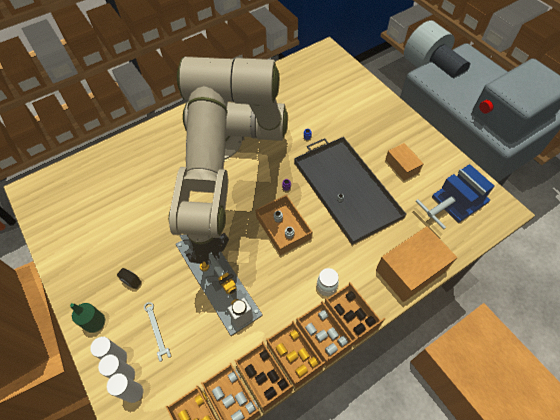

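The scene view shows both couplings in the carton at (278,216) and (289,232), and the stub still in the tray at (340,197). The riser is over the stand with its valve at (230,287), next to the test head at (238,310). The side depth measures it level and in line, and the scene fit doesn't count because the arm hides the pipe there. I'm handing in now.

```bash
python3 -c "
from rig import env
print(env.close_job())"
```

```text
the job is handed in; nothing more can be done
None
```

I handed the job in with both couplings in the carton and the riser held level over the saddles, about 8 cm above rest and gripped at its balance point, with its valve towards the test head; the hand-in gave no verdict.

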